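# Close up a batten in the gluing jig

### The arm

A 6-joint arm with a two-finger parallel gripper is mounted at the origin on the work surface. World frame = base frame: x ahead of the robot, y to its left, z up, the work surface at z = 0. Lengths are in m, angles in rad, forces in N, time in s.
With the tool pointing down it reaches from about 0.25 to 0.775 m from the base axis. Payload 4 kg.
Tool frame: the origin (TCP) lies midway between the tips of the shut fingers; the grasp point (between the pads) lies 19 mm behind it; z points along the fingers, y is the line along which they close (so a half turn about z gives the same grasp; the last joint's range is limited). The gripper opens to 94 mm and grips with 3 to 60 N. Pads are 16 mm wide; open, the fingers measure 119 mm over their backs; the gripper's body (75 mm by 177 mm) begins 78 mm behind the grasp point.
Start: joints at [1.127, 0.087, 1.371, -0, 1.684, -0.103], TCP at [0.184, 0.518, 0.183] pointing down, gripper open.
Joint ranges: [-3.1, 3.1], [-0.76, 2.03], [0.27, 2.55], [-1.08, 4.22], [0.17, 2.65], [-2.57, 2.57]. Speed limits (rad/s): [2.79, 2.79, 3.14, 3.14, 3.14, 3.14].

### API

Orientations are given as [roll, pitch, yaw] about the fixed x, y, z axes, in that order (R = Rz(yaw) Ry(pitch) Rx(roll)).
In Python, from bench import get_obs, snapshot, close_job gives the robot as it stands. The module is installed in compiled form; this text tells all that it offers.
- The arm moves only by the tool drive_tool, never from a script. Its argument "commands" is a list of rows, each a list of 6 numbers: the shift along the tool's x, y, z in units of 0.04 m (1.0 is 0.04 m), then the turn, a rotation vector about the tool's x, y, z in units of 0.1 rad (1.0 is 0.1 rad). In form: [[dx, dy, dz, wx, wy, wz], ...]. A call has 1 to 20 rows; each row shifts and turns the commanded pose from where the row before left it, along the tool's axes as they then stand; what a row does not reach is not made up. A row lasts 1/8 s, in which the tool goes at most 62.5 mm and 10.7 degrees, less where a joint would pass 70% of its speed; a pose out of reach is approached as far as the arm can. A call with a number of a shift or a turn outside -1 to 1 is refused whole. A call with a gripper value outside its range is refused whole. "gripper" is the closure, from 0 (fully open) to 1 (shut), set as the call begins (left out, the last holds). The fingers move at their own pace and stop on an object; the grip force is fixed at half the most. Time passes only in rows, so rows that do not move let the fingers close. It gives the time, the measured TCP pose, the force, the opening and the grip force at its end, in the units of the state.
- get_obs(): the state, without advancing time (a new reading comes with each control period).
- snapshot(name): name is "scene" or "top"; returns a dict with "image" (420x560x3 uint8, blue, green, red), "range_z" (420x560 float32, m along the optical axis (not along the pixel's ray), 0 where there is no reading), "fx", "fy", "cx", "cy" (pixels), "rvec" (rotation vector, rad) and "tvec" (3), from world to camera coordinates, as OpenCV has them. Camera axes: x right, y down, z forward; pixel columns grow to the right and rows downward; lengths in m; the calibration is good to about 2 mm. A picture is of the moment at which its call begins.
- close_job(): hands the job in; it is judged then, once.
The state is a dict: "time": time; "joint_positions": joint angles; "qvel": joint speeds; "joint_torque": joint torques, N m; "tool_pos": TCP position; "ee_rot": TCP orientation; "wrist_force": force on the tool from outside, world axes, zero at the start; "wrist_torque": the same for the moment, N m; "width": finger opening in m; "finger_force": force on a finger pad.
Only numpy, scipy, OpenCV 4.12 (cv2) and the standard library are available. Lean on these libraries where they do the work, as an engineer would, in place of code of your own. Each camera call takes 0.05 s, during which the arm holds its last target. There are 200 camera calls.

### The job

Push the row of four pale wood segments along the channel of the gluing jig, all together as one train from behind, until the front one is fully home against the blue end stop. Then swing the red latch bar across the channel behind them until it is fully shut, and leave it there. Only push: lift no segment, keep the row closed up on the way, and leave the glue jar, the bowl and the brass weight where they stand.

Things in the scene. Friction and masses are not known exactly. Their poses are not given: they have to be found in the camera images.
- jig: Gluing jig, fixed: dark board 320 x 128 mm (x, y), 12 mm thick. A channel, 43 mm wide, runs along its x axis (y = 0) between two brown fences 12 mm thick, tops at z = 22 mm, from x = -160 to +135 mm; channel floor at z = 12 mm, open at the rear end (-x). Origin: centre of the underside, on the table; z up.
- stop_face (a point): Centre of the rear face of the blue end stop (80 mm wide, top at z = 62 mm), at x = +135 mm, z = 37 mm in the jig's frame. Segments are pushed towards it (+x of the jig). With all four home, the rear face of the row is at x = -9 mm.
- segment1: pale limewood segment (alternately lighter and slightly darker), 36 mm along the rail (its x), 40 mm wide (its y), 42 mm tall, about 45 g, loose, standing in the channel. Origin: centre of its underside; z up. The front one, nearest the end stop; home, its origin is at x = +117 mm in the jig's frame.
- segment2: pale limewood segment (alternately lighter and slightly darker), 36 mm along the rail (its x), 40 mm wide (its y), 42 mm tall, about 45 g, loose, standing in the channel. Origin: centre of its underside; z up. Second in the row.
- segment3: pale limewood segment (alternately lighter and slightly darker), 36 mm along the rail (its x), 40 mm wide (its y), 42 mm tall, about 45 g, loose, standing in the channel. Origin: centre of its underside; z up. Third in the row.
- segment4: pale limewood segment (alternately lighter and slightly darker), 36 mm along the rail (its x), 40 mm wide (its y), 42 mm tall, about 45 g, loose, standing in the channel. Origin: centre of its underside; z up. The last one, where the row is pushed: its rear face (-x) is free. The row starts touching, 60 to 110 mm short of the stop. The whole row slides with a push of 1 to 2 N.
- latch (a joint): Hinge of the red latch bar about the vertical at latch_pivot, rad. 0: bar points to the rear (-x of the jig), outside the fence. Grows as it swings in over the channel (counter-clockwise from above); 1.571, its stop, is shut: square across the channel (to -y), front face 3 mm behind the home row. Starts open (-0.35 to 0.1), turns stiffly (0.04 N m), stays where left.
- latch_pivot (a point): Axis of the latch, at x = -19 mm, y = +50 mm, z = 34 mm in the jig's frame (mid-height of the bar).
- latch_tip (a point): Free end of the red latch bar, 78 mm from latch_pivot, mid-height. The bar is 14 mm wide and 20 mm tall, from z = 24 to 44 mm, so it passes over the fences.
- glue_jar: Amber glue jar with a white lid, 54 mm across, 75 mm tall, loose; bystander. Origin: centre of its underside.
- bowl: White ceramic bowl, 76 mm across, 35 mm tall, loose; bystander. Origin: centre of its underside.
- weight: Brass knobbed weight, 42 mm across, 46 mm tall, loose; bystander. Origin: centre of its underside.
Mind the look-alikes: they are no part of the job. Leave any green or purple look-alike of the segment2 alone.

How it is judged:
By the outcome, as a careful person would: the job done as asked, in the order asked, and still so for the second after the job is handed in, with the robot touching nothing.
It also fails if it takes over 50 s, if anything falls off the work surface, if the arm or the gripper's body presses on something with over 40 N, if the wrist force passes 120 N, or if a joint passes its speed limit or range.

## Working session

There is one attempt and no reset: what is moved stays moved. The work goes in short steps, Python scripts to look and compute and a tool call to move; the robot and the scene stay as the last step left them, time stands still between calls to the robot, and variables do not carry over. Pictures are saved under pics/ and viewed, at most 10 in all, crops included, and the job is handed in when it is done.

Besides the shell and the picture viewer there is one more tool, called after ">>>" by a JSON object that holds its "op" and its "data", one argument or row to a line. drive_tool: Moves the arm, as the interface text tells. Its arguments: {"type":"object","properties":{"commands":{"type":"array"},"gripper":{"type":"number"}},"required":["commands"]}

```bash
mkdir -p pics
cat > h.py <<'E'
import numpy as np, cv2
from bench import get_obs, snapshot, close_job
def cloud(s):
    R=cv2.Rodrigues(np.array(s['rvec'],float))[0]; t=np.array(s['tvec'],float).ravel()
    v,u=np.mgrid[:420,:560]; z=s['range_z']
    P=np.stack([(u-s['cx'])/s['fx']*z,(v-s['cy'])/s['fy']*z,z],-1)
    W=(P-t)@R; W[z==0]=np.nan
    return W
E
python3 - <<'E'
from h import *
for n in('top','scene'):
    s=snapshot(n); cv2.imwrite(f'pics/{n}0.png',s['image']); np.savez(f'{n}0.npz',W=cloud(s),im=s['image'])
o=get_obs(); print(o['tool_pos'],o['ee_rot'],o['wrist_force'],o['width'])
E
```

```text
[0.18364379 0.51786877 0.18183107] [-3.13963369e+00 -1.78214715e-04  2.80073443e+00] [-0.72271965 -0.43367677  1.02978289] 0.09383671788126359
```

View pics/top0.png

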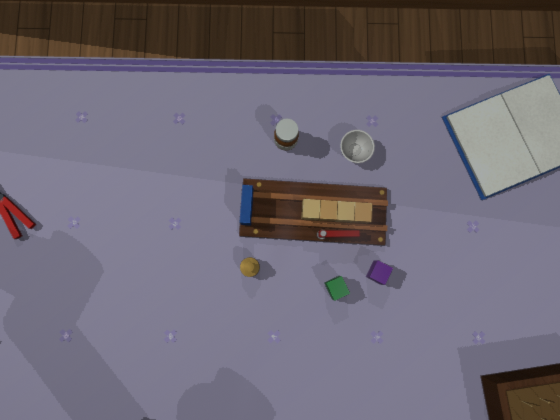

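View pics/scene0.png

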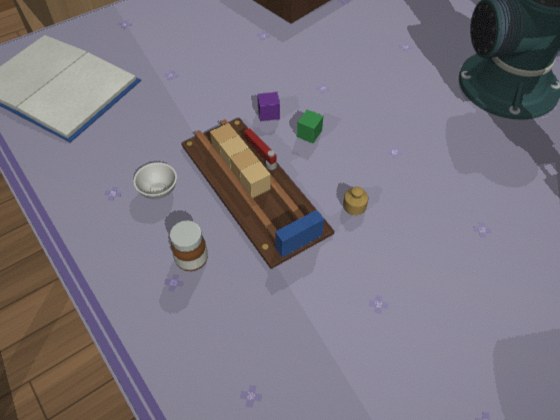

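The top view shows the blue stop at (247,205), the row at x 304–372, y about 210, and the latch pivot at (322,234) with its bar pointing right. The green and purple cubes are at (337,288) and (380,272). The jar, bowl and weight stand clear of the jig.

```bash
cat >> h.py <<'E'
def blob(W,im,lo,hi,zlo,zhi,box):
    hsv=cv2.cvtColor(im,cv2.COLOR_BGR2HSV); m=cv2.inRange(hsv,lo,hi)>0
    b=np.zeros_like(m); b[box[1]:box[3],box[0]:box[2]]=1
    m&=b&(W[...,2]>zlo)&(W[...,2]<zhi)
    return W[m]
def rect(P):
    c,s,a=cv2.minAreaRect(P[:,:2].astype(np.float32)*1000); return np.round(c,1),np.round(s,1),round(a,2),len(P)
E
python3 - <<'E'
from h import *
d=np.load('top0.npz');W,im=d['W'],d['im']
st=blob(W,im,(100,100,40),(125,255,255),.055,.07,(230,170,270,240)); print('stop',rect(st))
sg=blob(W,im,(10,40,100),(35,220,255),.048,.062,(290,190,390,230)); print('seg',rect(sg))
la=blob(W,im,(0,150,60),(8,255,255),.036,.052,(310,220,380,250)); print('latch',rect(la),la.min(0),la.max(0))
for n,(x,y) in dict(jar=(287,128),bowl=(357,147),weight=(250,267),green=(338,289),purple=(380,272),pivot=(322,234),jigTL=(243,181),jigTR=(387,189),jigBR=(385,244),jigBL=(241,236)).items(): print(n,W[y,x].round(3))
S=st.mean(0)[:2];G=sg.mean(0)[:2];u=G-S;print('yaw of +x',np.arctan2(-u[1],-u[0]))
E
```

```text
stop (array([607.4,  61.3]), array([21.6, 79.8]), 86.9, 406)
seg (array([ 597.3, -129.8]), array([145.2,  39.9]), 86.81, 1284)
latch (array([ 549.2, -134.3]), array([13.1, 82.8]), 0.71, 207) [ 0.542573   -0.17568313  0.03951031] [ 0.55589604 -0.09294328  0.04988197]
jar [ 0.767 -0.023  0.077]
bowl [ 0.748 -0.184  0.004]
weight [0.477 0.051 0.047]
green [ 0.433 -0.131  0.047]
purple [ 0.469 -0.222  0.038]
pivot [ 0.546 -0.099  0.049]
jigTL [0.665 0.071 0.011]
jigTR [ 0.653 -0.251  0.002]
jigBR [ 0.53  -0.243  0.003]
jigBL [ 0.545  0.074 -0.001]
yaw of +x 1.518053974053323
```

>>> {"op": "drive_tool", "data": {
  "commands": [
    [0,0,0,0,0,0.99],
    [0,0,0,0,0,0.99],
    [0,0,0,0,0,0.99],
    [0,0,0,0,0,0.99],
    [0,0,0,0,0,0.99],
    [0,0,0,0,0,0.99],
    [0,0,0,0,0,0.99],
    [0,0,0,0,0,0.99],
    [0,0,0,0,0,0.99],
    [0,0,0,0,0,0.99],
    [0,0,0,0,0,0.99],
    [0,0,0,0,0,0.99],
    [0,0,0,0,0,0.97]
  ],
  "gripper": 1
}}

```text
time: 1.72
tool_pos: [0.1837, 0.518, 0.1822]
ee_rot: [-3.141, 0.001, 1.513]
wrist_force: [-0.1, 0.5, -0.3]
width: 0.0004
finger_force: 0.0
```

>>> {"op": "drive_tool", "data": {
  "commands": [
    [-0.91,0.56,0,0,0,0],
    [-0.91,0.56,0,0,0,0],
    [-0.91,0.56,0,0,0,0],
    [-0.91,0.56,0,0,0,0],
    [-0.91,0.56,0,0,0,0],
    [-0.91,0.56,0,0,0,0],
    [-0.91,0.56,0,0,0,0],
    [-0.91,0.56,0,0,0,0],
    [-0.91,0.56,0,0,0,0],
    [-0.91,0.56,0,0,0,0],
    [-0.91,0.56,0,0,0,0],
    [-0.91,0.56,0,0,0,0],
    [-0.91,0.56,0,0,0,0],
    [-0.91,0.56,0,0,0,0],
    [-0.91,0.56,0,0,0,0],
    [-0.91,0.56,0,0,0,0],
    [-0.91,0.56,0,0,0,0],
    [-0.91,0.56,0,0,0,0],
    [-0.91,0.56,0,0,0,0],
    [-0.91,0.56,0,0,0,0]
  ]
}}

```text
time: 4.22
tool_pos: [0.5914, -0.2343, 0.182]
ee_rot: [-3.141, -0.001, 1.516]
wrist_force: [0.5, 0.3, 0.6]
width: 0.0004
finger_force: 0.0
```

>>> {"op": "drive_tool", "data": {
  "commands": [
    [0,0,0,0,0,0],
    [0,0,0,0,0,0]
  ]
}}

```text
time: 4.47
tool_pos: [0.5907, -0.2325, 0.1821]
ee_rot: [-3.14, -0.001, 1.516]
wrist_force: [-0.7, -0.2, 0.2]
width: 0.0003
finger_force: 0.0
```

>>> {"op": "drive_tool", "data": {
  "commands": [
    [0,0.03,0.6,0,0,0],
    [0,0,0.7,0,0,0],
    [0,0,0.7,0,0,0],
    [0,0,0.7,0,0,0],
    [0,0,0.6,0,0,0],
    [0,0,0.5,0,0,0],
    [0,0,0,0,0,0]
  ]
}}

```text
time: 5.35
tool_pos: [0.5909, -0.2317, 0.0291]
ee_rot: [-3.138, -0.002, 1.517]
wrist_force: [-0.2, 0.4, 0.2]
width: 0.0005
finger_force: 0.0
```

Run:
```python
from h import *
s=snapshot('scene'); cv2.imwrite('pics/s1.png',cv2.resize(s['image'][80:290,130:410],(800,600)))
print(get_obs()['tool_pos'])
```

```text
[ 0.59199062 -0.23241216  0.03068237]
```

View pics/s1.png

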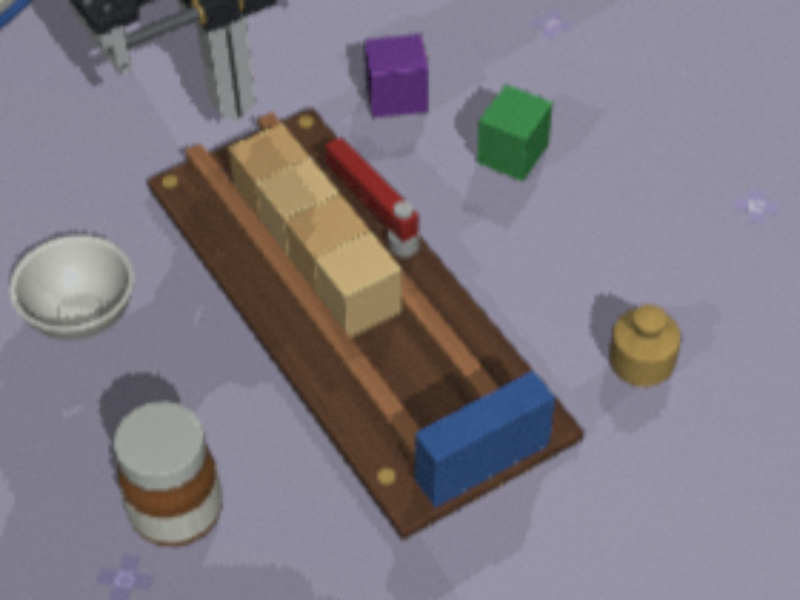

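>>> {"op": "drive_tool", "data": {
  "commands": [
    [0.15,0,0,0,0,0],
    [0.15,0,0,0,0,0],
    [0.1,0,0,0,0,0],
    [0.1,0,0,0,0,0],
    [0.1,0,0,0,0,0],
    [0.1,0,0,0,0,0],
    [0.15,0,0,0,0,0],
    [0.2,0,0,0,0,0],
    [0.2,0,0,0,0,0],
    [0.2,0,0,0,0,0],
    [0.2,0,0,0,0,0],
    [0.2,0,0,0,0,0],
    [0.2,0,0,0,0,0],
    [0.2,0,0,0,0,0],
    [0.2,0,0,0,0,0],
    [0.2,0,0,0,0,0],
    [0.15,0,0,0,0,0],
    [0.1,0,0,0,0,0],
    [0.1,0,0,0,0,0],
    [0,0,0,0,0,0]
  ]
}}

```text
time: 7.9
tool_pos: [0.5989, -0.1129, 0.0308]
ee_rot: [-3.142, -0.001, 1.516]
wrist_force: [-1.0, -0.5, 0.5]
width: 0.0006
finger_force: 0.2
```

Run:
```python
from h import *
s=snapshot('top');W=cloud(s);im=s['image'];cv2.imwrite('pics/t2.png',cv2.resize(im[140:290,210:410],(800,600)))
sg=blob(W,im,(10,40,100),(35,220,255),.048,.062,(250,190,390,230)); print('seg',rect(sg))
print(get_obs()['tool_pos'],get_obs()['wrist_force'])
```

```text
seg (array([602.4, -14.8]), array([111.4,  40.3]), 87.22, 978)
[ 0.59890247 -0.11291629  0.03077825] [ 0.23967058  0.07435191 -1.13204634]
```

View pics/t2.png

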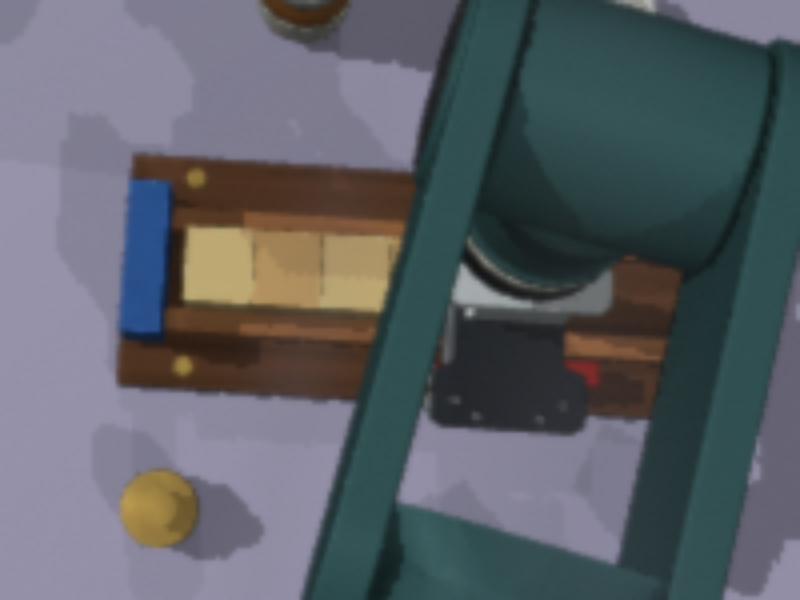

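The row is closed up and its front, at about (185,262), is roughly 10 mm short of the stop at (170,255). I'll close that gap in small pushes.

>>> {"op": "drive_tool", "data": {
  "commands": [
    [0.08,0,0,0,0,0],
    [0.08,0,0,0,0,0],
    [0.05,0,0,0,0,0],
    [0.04,0,0,0,0,0],
    [0,0,0,0,0,0]
  ]
}}

```text
time: 8.57
tool_pos: [0.5995, -0.1032, 0.0308]
ee_rot: [-3.141, -0.0, 1.516]
wrist_force: [-0.1, -1.2, -0.4]
width: 0.0005
finger_force: 0.5
```

>>> {"op": "drive_tool", "data": {
  "commands": [
    [0.03,0,0,0,0,0],
    [0,0,0,0,0,0]
  ]
}}

```text
time: 8.82
tool_pos: [0.5995, -0.1027, 0.0309]
ee_rot: [3.142, 0.001, 1.516]
wrist_force: [-1.3, -2.2, 1.4]
width: 0.0004
finger_force: 1.4
```

>>> {"op": "drive_tool", "data": {
  "commands": [
    [0.03,0,0,0,0,0],
    [0,0,0,0,0,0]
  ]
}}

```text
time: 9.07
tool_pos: [0.5999, -0.1004, 0.0316]
ee_rot: [3.141, -0.001, 1.516]
wrist_force: [-1.2, -0.4, 3.3]
width: 0.0005
finger_force: 1.5
```

>>> {"op": "drive_tool", "data": {
  "commands": [
    [0.03,0,0,0,0,0],
    [0,0,0,0,0,0]
  ]
}}

```text
time: 9.32
tool_pos: [0.6, -0.1, 0.0315]
ee_rot: [3.141, 0.0, 1.516]
wrist_force: [-1.2, -2.8, 4.6]
width: 0.0006
finger_force: 2.2
```

>>> {"op": "drive_tool", "data": {
  "commands": [
    [0.03,0,0,0,0,0],
    [0,0,0,0,0,0]
  ]
}}

```text
time: 9.57
tool_pos: [0.6003, -0.0992, 0.0316]
ee_rot: [3.14, 0.001, 1.516]
wrist_force: [-0.8, -4.4, 5.2]
width: 0.0003
finger_force: 2.6
```

Run:
```python
from h import *
f=[]
for i in range(3):
    s=snapshot('top' if i==0 else 'scene');o=get_obs();f.append(o['wrist_force'])
    W=cloud(s)
    if i==0:
        sg=blob(W,s['image'],(10,40,100),(35,220,255),.048,.062,(250,190,390,230)); print('seg',rect(sg)); st=blob(W,s['image'],(100,100,40),(125,255,255),.055,.07,(230,170,270,240)); print('stop',rect(st))
cv2.imwrite('pics/s2.png',cv2.resize(s['image'][110:275,150:370],(800,600)))
print(np.mean(f,0),o['tool_pos'])
```

```text
seg (array([602.5, -15.2]), array([129.7,  40.4]), 87.25, 888)
stop (array([607.3,  61.4]), array([21.7, 79.1]), 86.9, 396)
[-0.55993786 -3.27752121  4.91756231] [ 0.60025762 -0.0991868   0.03155692]
```

View pics/s2.png

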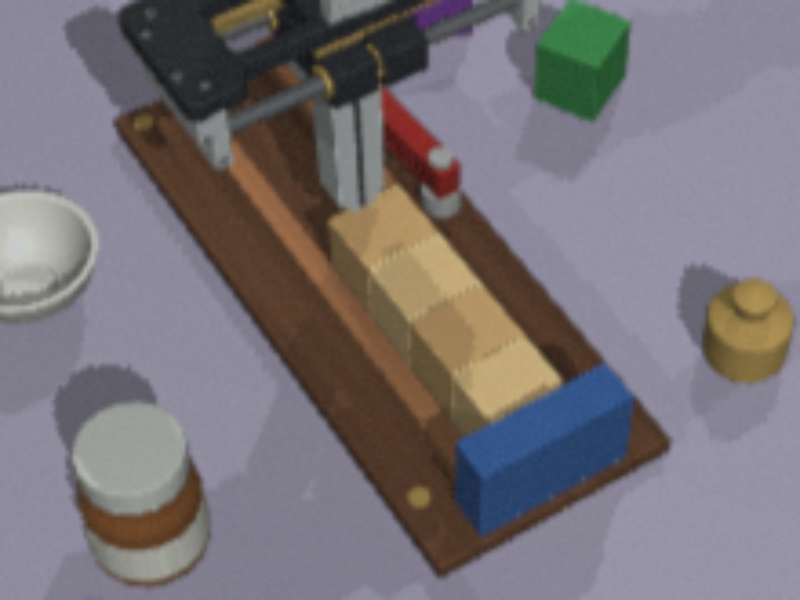

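The front segment appears to touch the stop, with the row closed up. A couple more small pushes will confirm it's firm.

>>> {"op": "drive_tool", "data": {
  "commands": [
    [0.04,0,0,0,0,0],
    [0,0,0,0,0,0]
  ]
}}

```text
time: 9.98
tool_pos: [0.6006, -0.0977, 0.0316]
ee_rot: [3.14, 0.001, 1.516]
wrist_force: [0.8, -3.9, 5.4]
width: 0.0004
finger_force: 2.6
```

>>> {"op": "drive_tool", "data": {
  "commands": [
    [0.04,0,0,0,0,0],
    [0,0,0,0,0,0]
  ]
}}

```text
time: 10.22
tool_pos: [0.6008, -0.0961, 0.0317]
ee_rot: [3.139, 0.001, 1.516]
wrist_force: [-1.9, -3.9, 4.6]
width: 0.0002
finger_force: 2.5
```

>>> {"op": "drive_tool", "data": {
  "commands": [
    [0.05,0,0,0,0,0],
    [0,0,0,0,0,0],
    [0,0,0,0,0,0]
  ]
}}

```text
time: 10.6
tool_pos: [0.601, -0.094, 0.0317]
ee_rot: [3.139, 0.001, 1.516]
wrist_force: [-0.6, -3.6, 4.8]
width: 0.0003
finger_force: 2.5
```

Run:
```python
from h import *
s=snapshot('top');W=cloud(s)
sg=blob(W,s['image'],(10,40,100),(35,220,255),.046,.075,(250,190,390,230)); print('seg',rect(sg))
u=np.array([.0549,.9985]); t=sg[:,:2]@u
for a in np.arange(-.1,.06,.012):
    m=(t>a)&(t<=a+.012); print(round(a,3),m.sum(),np.nanmedian(sg[m,2]) if m.any() else 0)
s=snapshot('scene');W=cloud(s); cv2.imwrite('pics/s3.png',cv2.resize(s['image'][130:260,190:363],(800,600)))
sg=blob(W,s['image'],(10,40,100),(35,220,255),.050,.075,(200,120,330,260)); t=sg[:,:2]@u;print('scene')
for a in np.arange(-.1,.06,.012):
    m=(t>a)&(t<=a+.012); print(round(a,3),m.sum(),np.nanmedian(sg[m,2]) if m.any() else 0)
```

```text
seg (array([602.6, -12.1]), array([123.5,  40.9]), 87.75, 836)
-0.1 0 0
-0.088 0 0
-0.076 0 0
-0.064 0 0
-0.052 6 0.05588964983374935
-0.04 12 0.05545944918566226
-0.028 0 0
-0.016 32 0.05425905906469003
-0.004 111 0.055072963493382796
0.008 109 0.05467757089389231
0.02 104 0.054891985168793136
0.032 108 0.05519440347822453
0.044 110 0.055129744528803384
0.056 109 0.05501311163662749
scene
-0.1 0 0
-0.088 0 0
-0.076 0 0
-0.064 55 0.054308966716086066
-0.052 126 0.05408743919740133
-0.04 127 0.05411791960868273
-0.028 133 0.05395499323715295
-0.016 138 0.05413433122794521
-0.004 143 0.0537988048307657
0.008 133 0.05415242337933576
0.02 148 0.054084780140772504
0.032 144 0.0540695284290975
0.044 152 0.05400911625820849
0.056 144 0.05416841566619282
```

View pics/s3.png

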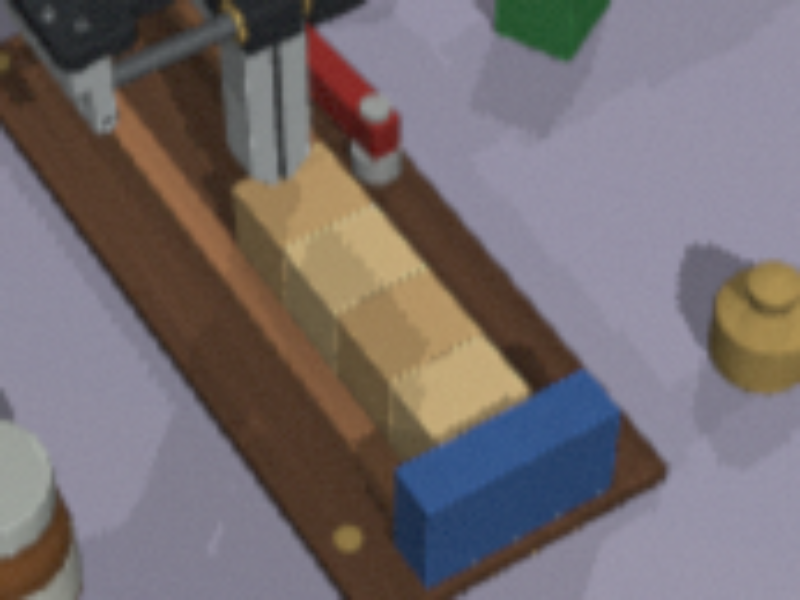

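Run:
```python
from h import *
s=snapshot('scene');W=cloud(s);hsv=cv2.cvtColor(s['image'],cv2.COLOR_BGR2HSV)
for v in range(156,174):
    print(v,[(int(hsv[v,x,1]),*(W[v,x]*1000).round(0).astype(int)) for x in (243,246,249,252,255)])
R=cv2.projectPoints(np.array([[.601,-.094,.0317],[.601,-.094,.054]]),np.array(s['rvec'],float),np.array(s['tvec'],float),np.array([[s['fx'],0,s['cx']],[0,s['fy'],s['cy']],[0,0,1.]]),None)[0];print(R.ravel())
```

```text
156 [(10, np.int64(613), np.int64(-87), np.int64(93)), (6, np.int64(609), np.int64(-84), np.int64(94)), (11, np.int64(603), np.int64(-85), np.int64(89)), (8, np.int64(597), np.int64(-85), np.int64(84)), (6, np.int64(591), np.int64(-85), np.int64(81))]
157 [(11, np.int64(612), np.int64(-89), np.int64(89)), (6, np.int64(608), np.int64(-86), np.int64(89)), (10, np.int64(602), np.int64(-85), np.int64(85)), (8, np.int64(597), np.int64(-84), np.int64(83)), (7, np.int64(591), np.int64(-84), np.int64(79))]
158 [(11, np.int64(613), np.int64(-87), np.int64(89)), (7, np.int64(608), np.int64(-86), np.int64(86)), (9, np.int64(603), np.int64(-85), np.int64(84)), (9, np.int64(598), np.int64(-84), np.int64(82)), (6, np.int64(590), np.int64(-87), np.int64(74))]
159 [(10, np.int64(613), np.int64(-88), np.int64(85)), (11, np.int64(609), np.int64(-85), np.int64(85)), (4, np.int64(603), np.int64(-84), np.int64(82)), (6, np.int64(598), np.int64(-84), np.int64(79)), (5, np.int64(592), np.int64(-83), np.int64(75))]
160 [(8, np.int64(613), np.int64(-88), np.int64(83)), (9, np.int64(609), np.int64(-85), np.in
[... 2830 characters left out ...]
t64(-83), np.int64(53)), (114, np.int64(601), np.int64(-80), np.int64(54)), (112, np.int64(597), np.int64(-78), np.int64(52))]
172 [(114, np.int64(615), np.int64(-87), np.int64(54)), (114, np.int64(612), np.int64(-82), np.int64(56)), (114, np.int64(606), np.int64(-82), np.int64(53)), (114, np.int64(601), np.int64(-80), np.int64(51)), (112, np.int64(599), np.int64(-74), np.int64(55))]
173 [(113, np.int64(617), np.int64(-84), np.int64(55)), (114, np.int64(613), np.int64(-81), np.int64(56)), (111, np.int64(609), np.int64(-78), np.int64(56)), (115, np.int64(604), np.int64(-76), np.int64(54)), (112, np.int64(600), np.int64(-72), np.int64(55))]
[248.1494897  173.91487256 247.62645575 165.68763279]
```

>>> {"op": "drive_tool", "data": {
  "commands": [
    [0,0,-0.05,0,0,0],
    [0,0,-0.05,0,0,0],
    [0,0,-0.05,0,0,0],
    [0,0,0,0,0,0]
  ]
}}

```text
time: 11.25
tool_pos: [0.6, -0.0931, 0.0367]
ee_rot: [-3.141, -0.0, 1.516]
wrist_force: [-0.2, 0.4, -0.2]
width: 0.0007
finger_force: 0.0
```

```bash
cat > q.py <<'E'
from h import *
s=snapshot('scene');W=cloud(s);hsv=cv2.cvtColor(s['image'],cv2.COLOR_BGR2HSV)
o=get_obs();p=o['tool_pos'];print(p,o['wrist_force'])
m=(np.abs(W[...,0]-p[0])<.009)&(np.abs(W[...,1]-p[1]-.009)<.006)&(hsv[...,1]<20)&(W[...,2]<.15)
z=W[m][:,2];print('tip z',m.sum(),np.sort(z)[:8].round(4))
sg=blob(W,s['image'],(10,40,100),(35,220,255),.046,.075,(190,100,330,260)); print('seg',rect(sg),np.percentile(sg[:,2],[5,50,95]))
u=np.array([.0549,.9985]); q=sg[:,:2]@u-.599*.0549; print('rear',np.percentile(q,[0.2,1,2]).round(4)); m=q<-.07;print(np.median(sg[m,2]),np.median(sg[~m,2]))
E
python3 q.py
```

```text
[ 0.60001142 -0.09316198  0.03672646] [ 0.74730349  0.11884601 -0.0675465 ]
tip z 279 [0.0597 0.0602 0.0625 0.0629 0.0631 0.0634 0.0636 0.0637]
seg (array([675.1, -27.8]), array([141. , 190.5]), 86.78, 1675) [0.05062842 0.05401891 0.0561151 ]
rear [-0.0936 -0.0908 -0.0884]
0.053926580040249195 0.05402486520048923
```

The fingertips really sit about 22 mm above the reported TCP, so at the end they slid up onto the last segment. I'll lift, back off, go lower and push again until it's firm.

>>> {"op": "drive_tool", "data": {
  "commands": [
    [0,0,-0.1,0,0,0],
    [-0.4,0,0,0,0,0],
    [-0.4,0,0,0,0,0],
    [0,0,0.2,0,0,0],
    [0,0,0.3,0,0,0],
    [0,0,0.15,0,0,0],
    [0,0,0.1,0,0,0],
    [0,0,0,0,0,0]
  ]
}}

```text
time: 12.3
tool_pos: [0.598, -0.125, 0.0103]
ee_rot: [-3.141, -0.0, 1.516]
wrist_force: [0.3, -0.1, 0.3]
width: 0.0005
finger_force: 0.0
```

```bash
python3 q.py
python3 - <<'E'
from h import *
s=snapshot('scene');cv2.imwrite('pics/s4.png',cv2.resize(s['image'][110:260,170:370],(800,600)))
E
```

```text
[ 0.59836263 -0.12511127  0.01083216] [-0.46320026  0.30195442 -0.29034267]
tip z 266 [0.0318 0.0328 0.0337 0.0338 0.0342 0.0351 0.0363 0.0365]
seg (array([642.8,   0.8]), array([218.5, 138.7]), 31.56, 1696) [0.0510099  0.05396372 0.05604939]
rear [-0.0943 -0.0918 -0.0904]
0.05397453428020077 0.05396307152297471
```

View pics/s4.png

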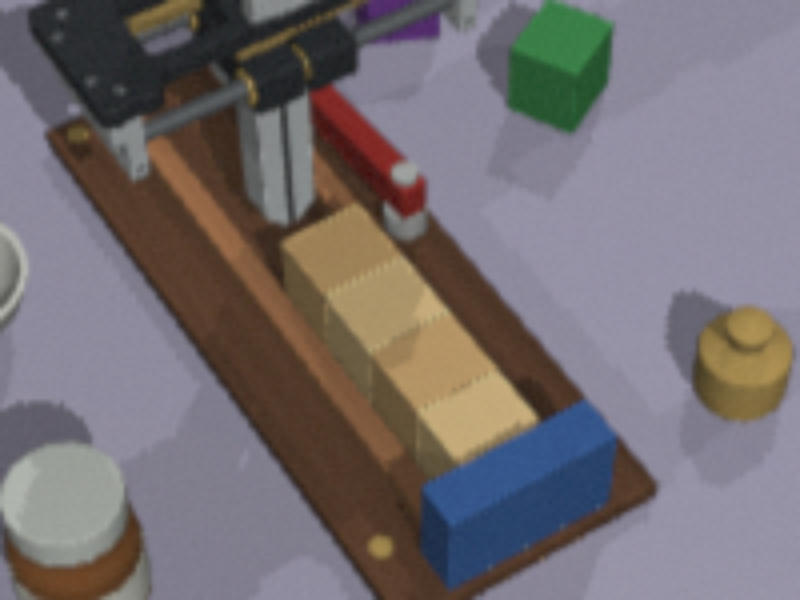

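>>> {"op": "drive_tool", "data": {
  "commands": [
    [0.15,0,0,0,0,0],
    [0.15,0,0,0,0,0],
    [0.1,0,0,0,0,0],
    [0.06,0,0,0,0,0],
    [0.05,0,0,0,0,0],
    [0.04,0,0,0,0,0],
    [0,0,0,0,0,0]
  ]
}}

```text
time: 13.28
tool_pos: [0.5995, -0.1035, 0.0109]
ee_rot: [-3.142, 0.0, 1.516]
wrist_force: [-0.6, -0.5, 0.4]
width: 0.0006
finger_force: 0.2
```

>>> {"op": "drive_tool", "data": {
  "commands": [
    [0.03,0,0,0,0,0],
    [0,0,0,0,0,0]
  ]
}}

```text
time: 13.52
tool_pos: [0.5994, -0.1034, 0.0109]
ee_rot: [-3.142, 0.002, 1.515]
wrist_force: [-0.9, -4.0, -1.3]
width: 0.0004
finger_force: 2.2
```

>>> {"op": "drive_tool", "data": {
  "commands": [
    [0.03,0,0,0,0,0],
    [0,0,0,0,0,0]
  ]
}}

```text
time: 13.78
tool_pos: [0.5992, -0.1034, 0.0109]
ee_rot: [-3.141, 0.004, 1.515]
wrist_force: [-0.6, -6.9, 0.7]
width: 0.0002
finger_force: 3.6
```

7 N now moves nothing, so the row is home. Next I'll back off, lift, and go round to the outside of the latch.

>>> {"op": "drive_tool", "data": {
  "commands": [
    [-0.2,0,0,0,0,0],
    [-0.5,0,0,0,0,0],
    [0,0,-0.85,0,0,0],
    [0,0,-0.9,0,0,0],
    [-0.25,-0.7,0,0,0,0],
    [-0.25,-0.7,0,0,0,0],
    [-0.25,-0.75,0,0,0,0],
    [0,0,0,0,0,0]
  ]
}}

```text
time: 14.78
tool_pos: [0.5094, -0.155, 0.081]
ee_rot: [3.141, -0.001, 1.514]
wrist_force: [0.1, 0.0, 0.1]
width: 0.0006
finger_force: 0.0
```

```bash
python3 q.py | tail -2
python3 - <<'E'
from h import *
s=snapshot('top');W=cloud(s);print(rect(blob(W,s['image'],(10,40,100),(35,220,255),.048,.062,(250,190,390,230))))
p=get_obs()['tool_pos']*1000; print(p)
u=np.array([.0549,.9985]);v=np.array([.9985,-.0549])
# jig coords via reference: TCP (599.3,-103.4) == (-18,-.5)
d=p[:2]-[599.3,-103.4]; j=np.array([-18+d@u,-.5-d@v]);print('jig',j)
def F(th,r):
    dd=np.array([-np.cos(th),-np.sin(th)]);t=np.array([np.sin(th),-np.cos(th)])
    return np.array([-19,50])+r*dd-(7+12.5*np.cos(th)+9*np.sin(th))*t
q=j
for th in np.append(np.linspace(0,1.571,16),[1.60,1.63]):
    f=F(max(th,0),55-5*min(th/1.571,1)); dx=f-q; print(round(th,2),f.round(1),'cmd',(dx[0]/40).round(2),(-dx[1]/40).round(2)); q=f
E
```

```text
rear [-0.0934 -0.0917 -0.0899]
0.05406095606669159 0.05386511440147234
(array([602.4, -21.6]), array([142.4,  40.6]), 87.37, 1272)
[ 511.2071717  -154.53212045   81.20507865]
jig [-73.89171854  84.65353565]
0.0 [-74.   69.5] cmd -0.0 0.38
0.1 [-75.5  64.5] cmd -0.04 0.12
0.21 [-76.5  59.3] cmd -0.03 0.13
0.31 [-77.1  53.9] cmd -0.01 0.14
0.42 [-77.   48.3] cmd 0.0 0.14
0.52 [-76.4  42.7] cmd 0.02 0.14
0.63 [-75.  37.] cmd 0.03 0.14
0.73 [-73.1  31.3] cmd 0.05 0.14
0.84 [-70.4  25.9] cmd 0.07 0.14
0.94 [-67.1  20.6] cmd 0.08 0.13
1.05 [-63.1  15.8] cmd 0.1 0.12
1.15 [-58.4  11.4] cmd 0.12 0.11
1.26 [-53.2   7.5] cmd 0.13 0.1
1.36 [-47.5   4.3] cmd 0.14 0.08
1.47 [-41.4   1.7] cmd 0.15 0.06
1.57 [-35.  -0.] cmd 0.16 0.04
1.6 [-33.2  -0.4] cmd 0.05 0.01
1.63 [-31.3  -0.8] cmd 0.05 0.01
```

Descend, then sweep the latch round.

>>> {"op": "drive_tool", "data": {
  "commands": [
    [0,0,0.8,0,0,0],
    [0,0,0.7,0,0,0],
    [0,0,0.3,0,0,0],
    [0,0,0,0,0,0]
  ]
}}

```text
time: 15.38
tool_pos: [0.5106, -0.1538, 0.0081]
ee_rot: [-3.14, -0.001, 1.516]
wrist_force: [-0.3, -0.8, -0.2]
width: 0.0005
finger_force: 0.0
```

>>> {"op": "drive_tool", "data": {
  "commands": [
    [0,0.19,0,0,0,0],
    [0,0.19,0,0,0,0],
    [-0.04,0.12,0,0,0,0],
    [-0.03,0.13,0,0,0,0],
    [-0.01,0.14,0,0,0,0],
    [0,0.14,0,0,0,0],
    [0.02,0.14,0,0,0,0],
    [0.03,0.14,0,0,0,0],
    [0.05,0.14,0,0,0,0],
    [0.07,0.14,0,0,0,0],
    [0.08,0.13,0,0,0,0],
    [0.1,0.12,0,0,0,0],
    [0,0,0,0,0,0]
  ]
}}

```text
time: 17.0
tool_pos: [0.5807, -0.1468, 0.009]
ee_rot: [3.14, -0.0, 1.516]
wrist_force: [0.2, 0.5, -0.7]
width: 0.0005
finger_force: 0.0
```

Run:
```python
from h import *
s=snapshot('scene');W=cloud(s);print(rect(blob(W,s['image'],(0,150,60),(8,255,255),.036,.052,(180,100,330,260))))
cv2.imwrite('pics/s5.png',cv2.resize(s['image'][110:260,170:370],(800,600)))
print(get_obs()['tool_pos'],get_obs()['wrist_force'])
```

```text
(array([ 578. , -118.6]), array([15.6, 82.3]), 56.98, 339)
[ 0.58045407 -0.14692186  0.009006  ] [ 0.0695148  -0.01475525 -0.28968778]
```

View pics/s5.png

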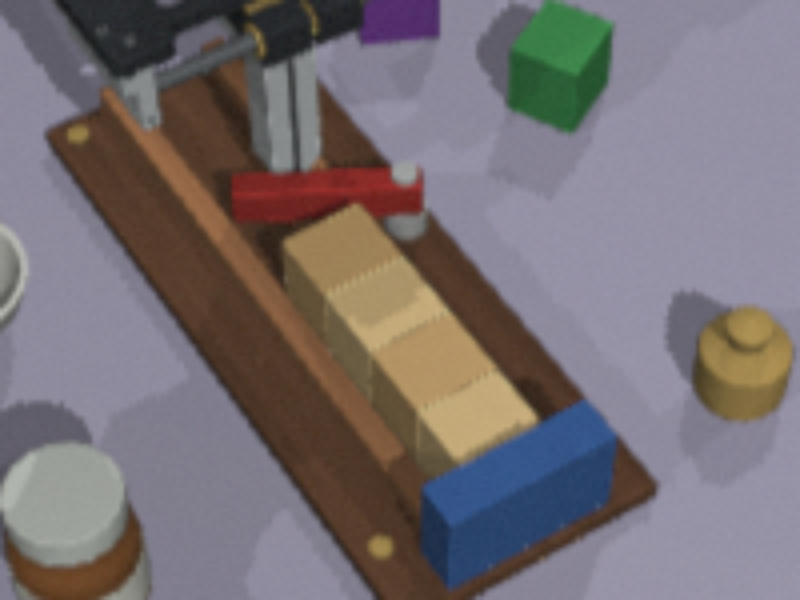

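The latch is swinging in as planned: the bar runs from (405,185) to (235,195), with the fingers behind it. I'll carry on until it's shut.

>>> {"op": "drive_tool", "data": {
  "commands": [
    [0.12,0.11,0,0,0,0],
    [0.13,0.1,0,0,0,0],
    [0.14,0.08,0,0,0,0],
    [0.15,0.06,0,0,0,0],
    [0.12,0.04,0,0,0,0],
    [0,0,0,0,0,0]
  ]
}}

```text
time: 17.8
tool_pos: [0.5973, -0.121, 0.0089]
ee_rot: [3.141, -0.001, 1.516]
wrist_force: [-0.3, -0.8, 0.8]
width: 0.0004
finger_force: 0.0
```

>>> {"op": "drive_tool", "data": {
  "commands": [
    [0.04,0,0,0,0,0],
    [0.03,0,0,0,0,0],
    [0,0,0,0,0,0]
  ]
}}

```text
time: 18.18
tool_pos: [0.5973, -0.12, 0.009]
ee_rot: [3.141, 0.002, 1.515]
wrist_force: [0.4, -3.9, -0.4]
width: 0.0004
finger_force: 2.0
```

>>> {"op": "drive_tool", "data": {
  "commands": [
    [0.04,0,0,0,0,0],
    [0,0,0,0,0,0]
  ]
}}

```text
time: 18.42
tool_pos: [0.5973, -0.12, 0.0091]
ee_rot: [3.141, 0.005, 1.515]
wrist_force: [0.0, -7.4, -1.1]
width: 0.0001
finger_force: 3.7
```

>>> {"op": "drive_tool", "data": {
  "commands": [
    [-0.15,0,0,0,0,0],
    [-0.5,0,0,0,0,0],
    [0,0,-0.9,0,0,0],
    [0,0,-1,0,0,0],
    [-1,0,-1,0,0,0],
    [-1,0,-1,0,0,0],
    [-1,-0.5,0,0,0,0],
    [-1,-0.5,0,0,0,0],
    [0,0,0,0,0,0],
    [0,0,0,0,0,0]
  ]
}}

```text
time: 19.68
tool_pos: [0.5469, -0.3007, 0.1647]
ee_rot: [3.141, -0.001, 1.515]
wrist_force: [-0.2, 0.9, -0.0]
width: 0.0005
finger_force: 0.0
```

Run:
```python
from h import *
s=snapshot('scene');W=cloud(s);print(rect(blob(W,s['image'],(0,150,60),(8,255,255),.036,.052,(180,100,330,260))))
cv2.imwrite('pics/s6.png',cv2.resize(s['image'][110:260,170:370],(800,600)))
print(get_obs()['tool_pos'],get_obs()['wrist_force'])
```

```text
(array([ 583.9, -102.2]), array([16.7, 83.4]), 85.99, 239)
[ 0.54724874 -0.30014557  0.16467097] [-0.1916059  -0.36420475  0.66694791]
```

View pics/s6.png

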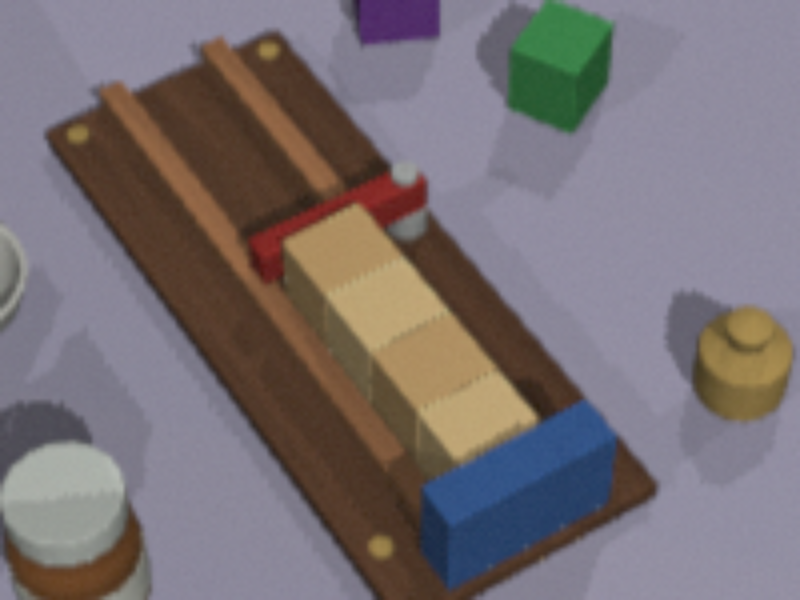

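The latch lies square across the channel, from (405,180) to (260,255), right behind the closed row. The row is against the stop and the arm is clear.

```bash
python3 -c "
from bench import close_job
print(close_job())"
```

```text
the job is handed in; nothing more can be done
None
```

The job is handed in: the four segments are home against the blue stop, the red latch is shut behind them, and the arm is clear; near the end of the push the fingertips briefly slid up onto the last segment, so I redid that push from lower down.

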